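# Swap the cheeses and grip the new one in the ratchet clamp

### The arm

A 7-joint arm with a two-finger parallel gripper is mounted at the origin on the work surface. World frame = base frame: x ahead of the robot, y to its left, z up, the work surface at z = 0. Lengths are in m, angles in rad, forces in N, time in s.
With the tool pointing down it reaches from about 0.425 to 0.875 m from the base axis. Payload 9.9 kg.
Tool frame: the origin (TCP) lies between the finger pads, 19 mm behind the fingertips; this is the grasp point; z points along the fingers, y is the line along which they close (so a half turn about z gives the same grasp; the last joint's range is limited). The gripper opens to 85 mm and grips with 20 to 120 N. Pads are 22 mm wide; open, the fingers measure 114 mm over their backs; the gripper's body (76 mm by 85 mm) begins 54 mm behind the grasp point. The pads swing forward as they close: fully open they stand 13 mm farther back than shut.
Start: joints at [1.132, 0.576, 0.025, 1.437, -0.015, 1.129, -0.057], TCP at [0.235, -0.633, 0.25] pointing down, gripper open.
Joint ranges: [-2.76, 2.76], [-0.34, 2.15], [-1.52, 1.57], [0.19, 2.46], [-1.09, 4.23], [0.17, 1.99], [-2.82, 2.82]. Speed limits (rad/s): [2.22, 2.22, 3.01, 3.01, 3.14, 3.14, 3.14].

### API

Orientations are given as a unit quaternion [w, x, y, z].
In Python, from plant import * gives the robot as it stands. The module is installed in compiled form; this text tells all that it offers.
- The arm moves only by the shell command python3 -m pendant 'ROWS' [FORCE]. ROWS is a JSON object whose one key "commands" holds a list of rows, each an object with "turn": the turn, a rotation vector about the tool's x, y, z in units of 10 degrees (1.0 is 10 degrees), a list of three; "delta_pos": the shift along the tool's x, y, z in units of 50 mm (1.0 is 50 mm), a list of three; "fingers": the opening, from -1 (shut) to 1 (fully open). A call has 1 to 20 rows; each row is the pose to reach, as a shift and turn from the pose commanded when the call began, along the tool's axes at that moment; what a row does not reach only later rows make up. A row lasts 1/8 s, in which the tool goes at most 62.5 mm and 10.7 degrees, less where a joint would pass 70% of its speed; a pose out of reach is approached as far as the arm can. A call with a gripper value outside its range is refused whole. The fingers move at their own pace and stop on an object; FORCE is the grip in N (left out, the last holds). Time passes only in rows, so rows that repeat a pose let the fingers close. It gives the time, the measured TCP pose, the force, the opening and the grip force at its end, in the units of the state.
- observe(): the state, without advancing time (a new reading comes with each control period).
- snapshot(name): name is "side" or "top"; returns the picture (384x512x3 uint8, red, green, blue); there is no depth.
- get_calibration(name): a dict with "camera_matrix" (3x3 intrinsics, pixels), "T" (4x4, takes a point from camera to world coordinates). Camera axes: x right, y up, looking along -z (the intrinsics and any distortion apply to the point x, -y, -z); pixel columns grow to the right and rows downward; lengths in m; the calibration is good to about 2 mm. A picture is of the moment at which its call begins. get_calibration takes no time and is no camera call.
- job_done(): hands the job in; it is judged then, once.
The state is a dict: "time_s": time; "q": joint angles; "joint_velocities": joint speeds; "tau": joint torques, N m; "tcp_pos": TCP position; "orientation": TCP orientation; "ft_force": force on the tool from outside, world axes, zero at the start; "wrist_torque": the same for the moment, N m; "opening": finger opening in m; "gripper_force": force on a finger pad.
Only numpy, scipy, OpenCV 4.12 (cv2) and the standard library are available. Lean on these libraries where they do the work, as an engineer would, in place of code of your own. Each camera call takes 0.05 s, during which the arm holds its last target. There are 200 camera calls.

### The job

The squat little cheese standing in the bay of the ratchet clamp is finished with: swap it with the tall little cheese on the white mat, so that the squat one stands in the middle of the mat and the tall one stands in the clamp, near the fence. Then pump the clamp's trigger against its handle, never pushing the jaw by hand, until the jaw's sprung plate presses the tall cheese against the fence and is pushed in by a quarter to a half of its spring travel, and no further, or the cheese is crushed. Finish while still holding the trigger squeezed, and leave the big cheese, the corer and the jar alone.

Things in the scene. Friction and masses are not known exactly. Their poses are not given: they have to be found in the camera images.
- clamp: ratchet clamp on a fixed white board 15 mm thick. Origin: on the table under it, on its centre line. x runs along the clamp from handle and trigger (x = -70 mm) to the fence (+165 mm); board x -170 to +190, y -60 to +60 mm. Bay: the space on the board between plate and fence, open on both y sides. Tops over the table: grey housing 95 mm (y +-16), fence 75, jaw 62, handle 150 mm
- fence: fixed upright white plate at the far end of the bay, 80 mm wide, its face at clamp x = +165 mm. Same origin and axes as the clamp
- fence_face (a point): centre of the fence's face towards the bay, 45 mm over the table
- squeeze_mid (a point): where to put the TCP to squeeze: clamp x = -87.5 mm, 129 mm over the table; axes as the clamp's. The fixed black handle is an upright post, 14 mm thick along x, 32 mm wide, 62 to 150 mm over the table, its back face 15 mm behind (-x) this point. Over both, handle plus trigger bar measure 47 mm at rest, 30 mm fully squeezed
- trigger_bar: round black cross bar atop the trigger, 12 mm thick, 50 mm along clamp y, 129 mm over the table. Origin: its centre. Its front face is 32 mm ahead (+x) of squeeze_mid at rest, 15 mm fully squeezed: fingers centred on squeeze_mid must open past 66 mm to let it return. Resists with 3 to 6 N, plus 7 N while the jaw advances, plus 0.4 N per mm that the plate is pushed in
- trigger (a joint): trigger angle, rad: 0 at rest (springs back by itself), 0.38 fully squeezed to the handle. Squeezing drives the jaw forward by a pawl, about 11 mm a full stroke; let go, the pawl slips back over teeth 6 mm apart and catches the next one after about two thirds of a full release. So each full pump gives 6 mm (the first 4 to 11 mm). The jaw stays put by friction
- jaw (a joint): advance of the jaw bar towards the fence in m. At 0 the plate face, not pushed in, is at clamp x = +65 mm (100 mm from the fence); at value j it is 100 mm - j from it. Range 0 to 0.066. The jaw cannot be turned back with the trigger
- jaw_head: black block on the end of the ratchet bar that carries the sprung plate on two pins, 50 mm wide, 17 to 62 mm over the table
- plate: white pressing plate of the jaw, 60 mm wide, 42 mm high (20 to 62 mm over the table), 8 mm thick, standing on springs in front of the jaw head. Origin: on the plane of its face, at table height; x towards the fence
- spring (a joint): how far the plate is pushed in towards the jaw head, in m: 0 free, 0.024 whole travel; it pushes back with 0.6 N per mm. Beyond 0.020 the cheese is crushed
- squat: squat round yellow cheese, 64 mm in diameter, 40 mm high, about 130 g. Origin: centre of its underside. Stands in the clamp's bay at the start, on the board
- tall: tall round yellow cheese, 56 mm in diameter, 66 mm high, about 160 g. Origin: centre of its underside. Stands on the mat at the start
- mat: fixed square perforated white mat, 120 x 120 x 6 mm thick, to the left or right of the clamp. Origin: centre of its underside
- big_wheel: large round yellow cheese, 120 mm in diameter, 55 mm high, on a square white tray 140 x 140 x 18 mm, on the other side of the clamp than the mat. Leave alone. Origin: centre of its underside
- trier: steel T-shaped cheese corer with wooden cross grip, 130 mm long, 80 mm wide, 20 mm high, lying on the table at the far right. Leave alone
- jar: glass jar, 64 mm in diameter, 80 mm high, at the far left. Leave alone. The table between the robot and the clamp is free
Things that resemble listed ones, but are neither listed nor needed, are in the scene too. Leave any pink or turquoise look-alike of the tall alone. Leave any red look-alike of the squat alone.

How it is judged:
By the outcome, as a careful person would: the job done as asked, in the order asked, and still so for the second after the job is handed in, while the arm keeps its last pose, push and grip.
It also fails if it takes over 72 s, if anything falls off the work surface, if the arm or the gripper's body presses on something with over 40 N, if the wrist force passes 120 N, or if a joint passes its speed limit or range.

## Working session

There is one attempt and no reset: what is moved stays moved. The work goes in short steps, Python scripts to look and compute and a shell command to move; the robot and the scene stay as the last step left them, time stands still between calls to the robot, and variables do not carry over. Pictures are saved under pics/ and viewed, at most 10 in all, crops included, and the job is handed in when it is done.

```bash
mkdir -p pics; python3 - <<'E'
from plant import *
import cv2, numpy as np
for n in ("side","top"):
    im=snapshot(n); cv2.imwrite(f"pics/{n}0.png",im[:,:,::-1])
    c=get_calibration(n); print(n,{k:(np.round(v,4).tolist() if hasattr(v,'__len__') and not isinstance(v,str) else v) for k,v in c.items()})
s=observe(); print({k:np.round(v,3).tolist() for k,v in s.items()})
E
```

```text
side {'camera_matrix': [[445.6007, 0.0, 256.8983], [0.0, 445.6007, 191.7674], [0.0, 0.0, 1.0]], 'T': [[-0.995, 0.0496, -0.0863, 0.4466], [-0.0995, -0.4817, 0.8706, 1.1575], [0.0017, 0.8749, 0.4843, 0.8], [0.0, 0.0, 0.0, 1.0]]}
top {'camera_matrix': [[383.5785, 0.0, 254.9598], [0.0, 383.5785, 196.978], [0.0, 0.0, 1.0]], 'T': [[0.0241, 0.9891, -0.1451, 0.4014], [-0.9991, 0.0289, 0.0312, -0.0424], [0.035, 0.1442, 0.9889, 1.1049], [0.0, 0.0, 0.0, 1.0]]}
{'time_s': 0.1, 'q': [1.132, 0.576, 0.025, 1.438, -0.015, 1.129, -0.057], 'joint_velocities': [0.001, -0.002, -0.0, 0.0, -0.0, -0.002, 0.001], 'tau': [0.005, -76.73, 2.258, -28.661, 0.016, 0.009, -0.0], 'tcp_pos': [0.234, -0.633, 0.249], 'orientation': [-0.001, 0.984, 0.176, -0.0], 'ft_force': [-0.38, 0.198, -1.018], 'wrist_torque': [0.01, 0.009, 0.019], 'gripper_force': 0.0, 'opening': 0.085}
```

View pics/top0.png

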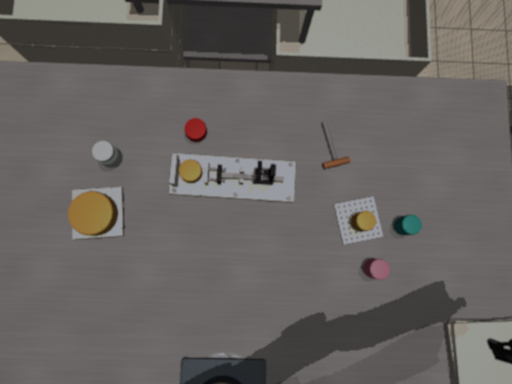

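View pics/side0.png

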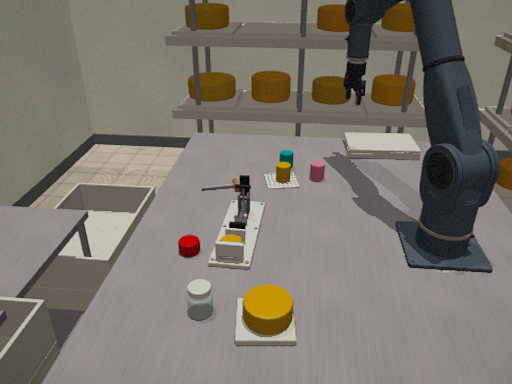

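The top view shows the clamp lying along the image row, with the fence at left (175,170), the squat at (190,170) and the handle/trigger around (265,175). The mat is at (358,220) with the tall at about (365,220). The side view shows the fence end towards the camera at (230,250) and the tall at (283,172). Pink, turquoise and red decoys are separate from these.

```bash
cat > h.py <<'E'
from plant import *
import cv2, numpy as np
def ray(n,px,z):
    c=get_calibration(n);K=c["camera_matrix"];T=np.array(c["T"])
    p=np.linalg.inv(K)@np.array([px[0],px[1],1.]); d=T[:3,:3]@np.array([p[0],-p[1],-p[2]])
    o=T[:3,3]; return (o+d*(z-o[2])/d[2])
def proj(n,P):
    c=get_calibration(n);T=np.array(c["T"]); p=T[:3,:3].T@(np.array(P)-T[:3,3])
    q=c["camera_matrix"]@np.array([p[0],-p[1],-p[2]]); return q[:2]/q[2]
def blobs(im,lo,hi,roi,mn=30):
    x0,y0,x1,y1=roi; hsv=cv2.cvtColor(im,cv2.COLOR_RGB2HSV); m=cv2.inRange(hsv,lo,hi)
    k=np.zeros_like(m);k[y0:y1,x0:x1]=m[y0:y1,x0:x1]
    cs,_=cv2.findContours(k,cv2.RETR_EXTERNAL,cv2.CHAIN_APPROX_NONE)
    return k,[c for c in cs if cv2.contourArea(c)>mn]
def cen(c):
    M=cv2.moments(c); return M["m10"]/M["m00"],M["m01"]/M["m00"]
YL,YH=(12,120,60),(32,255,255)
E
python3 - <<'E'
from h import *
im=snapshot("top")
for nm,roi,h in (("squat",(160,140,240,210),.015+.02),("tall",(330,190,395,250),.006+.033)):
    k,cs=blobs(im,YL,YH,roi)
    for c in cs:
        print(nm,cv2.contourArea(c),np.round(cen(c),1),cv2.boundingRect(c),np.round(ray("top",cen(c),h),4))
for nm,roi,h in (("board",(160,145,305,210),.015),("mat",(325,190,390,255),.006)):
    k,cs=blobs(im,(0,0,150),(180,50,255),roi)
    pts=np.vstack(cs); W=np.array([ray("top",p[0],h)[:2] for p in pts],np.float32)
    r=cv2.minAreaRect(W*1000); print(nm,r,cv2.boxPoints(r).round(0).tolist())
s=snapshot("side")
for nm,roi,h in (("tallside",(265,155,305,195),.039),):
    k,cs=blobs(s,YL,YH,roi)
    for c in cs: print(nm,cv2.contourArea(c),np.round(cen(c),1),np.round(ray("side",cen(c),h),4))
a=cv2.resize(im[140:215,160:310],None,fx=5,fy=5,interpolation=cv2.INTER_CUBIC)
cv2.imwrite("pics/crop1.png",a[:,:,::-1])
E
```

```text
squat 350.0 [189.8 170.6] (179, 160, 22, 22) [0.6283 0.1102 0.035 ]
tall 263.5 [364.9 220.5] (356, 212, 19, 19) [ 0.4999 -0.3869  0.039 ]
board ((618.0445556640625, -9.990585327148438), (355.6587829589844, 113.82948303222656), 87.83409881591797) [[554.0, -186.0], [668.0, -190.0], [682.0, 166.0], [568.0, 170.0]]
mat ((504.6877746582031, -378.1763916015625), (114.94707489013672, 115.0824203491211), 12.735225677490234) [[436.0, -335.0], [461.0, -447.0], [573.0, -422.0], [548.0, -309.0]]
tallside 236.0 [283.1 171.5] [ 0.4979 -0.3808  0.039 ]
```

View pics/crop1.png

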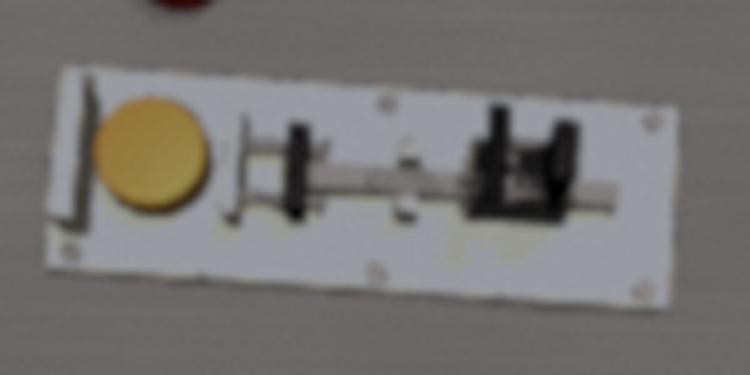

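The crop shows the fence at left (70,150), the squat at (152,155), the plate at (235,170), and the handle and trigger bars at (567,150) and (498,150). Next: check the clamp frame and the jaw value, then compute the first move.

```bash
cat >> h.py <<'E'
from scipy.spatial.transform import Rotation as R
ORG=np.array([.6176,-.0200]); TH=np.deg2rad(87.83); U=np.array([np.cos(TH),np.sin(TH)]); V=np.array([-U[1],U[0]])
def cl(x,y=0,z=0): p=ORG+x*U+y*V; return np.array([p[0],p[1],z])
def go(tgt,yaw=None):
    "delta in move units to world tgt with tool y at yaw deg (tool kept pointing down)"
    s=observe(); q=s["orientation"]; r=R.from_quat([q[1],q[2],q[3],q[0]])
    d=r.inv().apply(np.array(tgt)-s["tcp_pos"])/.05
    t=np.zeros(3)
    if yaw is not None:
        yy=r.apply([0,1,0]); cur=np.rad2deg(np.arctan2(yy[1],yy[0])); a=(yaw-cur+90)%180-90+cur; a=np.deg2rad(a)
        G=R.from_matrix(np.column_stack([[-np.sin(a),np.cos(a),0],[np.cos(a),np.sin(a),0],[0,0,-1]])) 
        M=G.as_matrix(); 
        if np.linalg.det(M)<0: raise SystemExit("det")
        t=np.rad2deg((r.inv()*G).as_rotvec())/10
    print("delta",np.round(d,2),"turn",np.round(t,2),"t",round(s["time_s"],2))
E
python3 - <<'E'
from h import *
c=lambda P:np.round(proj("top",P)-[160,140],1)*5
print("crop px: handle",c(cl(-95.5e-3,0,.15)),"bar",c(cl(-61.5e-3,0,.135)),"fence top",c(cl(.165,.04,.075)),c(cl(.165,-.04,.075)))
for j in (0,.01,.02): print(j,"plate top corners",c(cl(.065+j,.03,.062)),c(cl(.065+j,-.03,.062)))
print("squat clamp xy",[(np.array([.6283,.1102])-ORG)@w for w in (U,V)])
go([.5,-.386,.12],-37.7); go([.5,-.386,.045],-37.7)
E
```

```text
crop px: handle [562.5 146.5] bar [494.5 148.5] fence top [ 68. 216.] [81.5 72.5]
0 plate top corners [256.  214.5] [264.5 108.5]
0.01 plate top corners [238.  213.5] [246.5 107. ]
0.02 plate top corners [220. 212.] [228.5 106. ]
squat clamp xy [np.float64(0.13051178200120947), np.float64(-0.005762357058424441)]
delta [ 6.69 -2.78  2.59] turn [-0.01 -0.   -3.2 ] t 0.2
delta [ 6.69 -2.78  4.09] turn [-0.01 -0.   -3.2 ] t 0.2
```

```bash
python3 -m pendant '{"commands":[
{"turn":[0,0,-1],"delta_pos":[1,-0.4,0.4],"fingers":1},{"turn":[0,0,-2],"delta_pos":[2.2,-0.9,0.9],"fingers":1},{"turn":[0,0,-3.2],"delta_pos":[3.4,-1.4,1.3],"fingers":1},{"turn":[0,0,-3.2],"delta_pos":[4.6,-1.9,1.8],"fingers":1},{"turn":[0,0,-3.2],"delta_pos":[5.7,-2.4,2.2],"fingers":1},{"turn":[0,0,-3.2],"delta_pos":[6.4,-2.7,2.5],"fingers":1},{"turn":[0,0,-3.2],"delta_pos":[6.7,-2.8,2.6],"fingers":1},{"turn":[0,0,-3.2],"delta_pos":[6.7,-2.8,2.6],"fingers":1},{"turn":[0,0,-3.2],"delta_pos":[6.7,-2.8,2.6],"fingers":1}]}' 30
python3 -c "
from h import *
go([.5,-.386,.045],-37.7)"
```

```text
time_s: 1.32
tcp_pos: [0.4986, -0.3873, 0.1204]
orientation: [0.001, 0.898, 0.44, -0.001]
ft_force: [-0.4, 0.2, 0.3]
opening: 0.0859
gripper_force: 0.0
delta [0.04 0.01 1.51] turn [ 0.    0.01 -0.01] t 1.32
```

```bash
python3 -m pendant '{"commands":[
{"turn":[0,0,0],"delta_pos":[0.04,0,0.6],"fingers":1},{"turn":[0,0,0],"delta_pos":[0.04,0,1.2],"fingers":1},{"turn":[0,0,0],"delta_pos":[0.04,0,1.5],"fingers":1},{"turn":[0,0,0],"delta_pos":[0.04,0,1.5],"fingers":1},
{"turn":[0,0,0],"delta_pos":[0.04,0,1.5],"fingers":0},{"turn":[0,0,0],"delta_pos":[0.04,0,1.5],"fingers":0},{"turn":[0,0,0],"delta_pos":[0.04,0,1.5],"fingers":0},{"turn":[0,0,0],"delta_pos":[0.04,0,1.5],"fingers":0},{"turn":[0,0,0],"delta_pos":[0.04,0,1.5],"fingers":0},
{"turn":[0,0,0],"delta_pos":[0.04,0,1.2],"fingers":0},{"turn":[0,0,0],"delta_pos":[0.04,0,0.7],"fingers":0},{"turn":[0,0,0],"delta_pos":[0.04,0,0.7],"fingers":0}]}' 30
python3 -c "
from h import *
go([.46,-.16,.085],-20);go([.46,-.16,.040],-20)"
```

```text
time_s: 2.82
tcp_pos: [0.5027, -0.3847, 0.0879]
orientation: [0.002, 0.898, 0.441, 0.001]
ft_force: [0.3, -0.8, -2.1]
opening: 0.0553
gripper_force: 32.4
delta [ 3.03 -3.42  0.04] turn [ 0.03  0.   -1.77] t 2.83
delta [ 3.03 -3.43  0.94] turn [ 0.03  0.   -1.77] t 2.83
```

```bash
python3 -m pendant '{"commands":[
{"turn":[0,0,-0.9],"delta_pos":[0.5,-0.6,-0.2],"fingers":0},{"turn":[0,0,-1.8],"delta_pos":[1.3,-1.5,-0.2],"fingers":0},{"turn":[0,0,-1.8],"delta_pos":[2.1,-2.4,-0.2],"fingers":0},{"turn":[0,0,-1.8],"delta_pos":[2.8,-3.1,-0.1],"fingers":0},{"turn":[0,0,-1.8],"delta_pos":[3,-3.4,0.2],"fingers":0},{"turn":[0,0,-1.8],"delta_pos":[3,-3.4,0.6],"fingers":0},{"turn":[0,0,-1.8],"delta_pos":[3,-3.4,0.85],"fingers":0},{"turn":[0,0,-1.8],"delta_pos":[3,-3.4,0.94],"fingers":0},{"turn":[0,0,-1.8],"delta_pos":[3,-3.4,0.95],"fingers":0},{"turn":[0,0,-1.8],"delta_pos":[3,-3.4,0.95],"fingers":0},
{"turn":[0,0,-1.8],"delta_pos":[3,-3.4,0.95],"fingers":1},{"turn":[0,0,-1.8],"delta_pos":[3,-3.4,0.95],"fingers":1},{"turn":[0,0,-1.8],"delta_pos":[3,-3.4,0.95],"fingers":1},
{"turn":[0,0,-1.8],"delta_pos":[3,-3.4,0.4],"fingers":1},{"turn":[0,0,-1.8],"delta_pos":[3,-3.4,-0.5],"fingers":1},{"turn":[0,0,-1.8],"delta_pos":[3,-3.4,-1.5],"fingers":1},{"turn":[0,0,-1.8],"delta_pos":[3,-3.4,-2.2],"fingers":1},{"turn":[0,0,-1.8],"delta_pos":[3,-3.4,-2.2],"fingers":1}]}' 30
python3 -c "
from h import *
go([.6283,.1102,.20],-2.2);go([.6283,.1102,.042],-2.2)"
```

```text
time_s: 5.08
tcp_pos: [0.4597, -0.1616, 0.1974]
orientation: [0.002, 0.818, 0.576, 0.002]
ft_force: [0.0, 0.1, 0.1]
opening: 0.0849
gripper_force: 0.0
delta [ 6.25  1.34 -0.05] turn [ 0.03  0.   -1.75] t 5.08
delta [6.25 1.33 3.11] turn [ 0.03  0.   -1.75] t 5.08
```

```bash
python3 -m pendant '{"commands":[
{"turn":[0,0,-0.9],"delta_pos":[1,0.2,0],"fingers":1},{"turn":[0,0,-1.75],"delta_pos":[2.1,0.45,0],"fingers":1},{"turn":[0,0,-1.75],"delta_pos":[3.3,0.7,0],"fingers":1},{"turn":[0,0,-1.75],"delta_pos":[4.5,1,0],"fingers":1},{"turn":[0,0,-1.75],"delta_pos":[5.6,1.2,0],"fingers":1},{"turn":[0,0,-1.75],"delta_pos":[6.1,1.3,0.3],"fingers":1},{"turn":[0,0,-1.75],"delta_pos":[6.25,1.33,1],"fingers":1},{"turn":[0,0,-1.75],"delta_pos":[6.25,1.33,1.5],"fingers":1},{"turn":[0,0,-1.75],"delta_pos":[6.25,1.33,1.5],"fingers":1}]}' 30
python3 -c "
from h import *
go([.6283,.1102,.042],-2.2)"
```

```text
time_s: 6.2
tcp_pos: [0.6243, 0.1104, 0.1168]
orientation: [-0.002, 0.72, 0.694, -0.002]
ft_force: [0.0, -0.5, -0.3]
opening: 0.0855
gripper_force: 0.0
delta [0.   0.09 1.5 ] turn [-0.03  0.01  0.01] t 6.2
```

```bash
python3 -m pendant '{"commands":[
{"turn":[0,0,0],"delta_pos":[0,0.08,0.5],"fingers":1},{"turn":[0,0,0],"delta_pos":[0,0.08,1.1],"fingers":1},{"turn":[0,0,0],"delta_pos":[0,0.08,1.45],"fingers":1},{"turn":[0,0,0],"delta_pos":[0,0.08,1.5],"fingers":1},{"turn":[0,0,0],"delta_pos":[0,0.08,1.5],"fingers":1},
{"turn":[0,0,0],"delta_pos":[0,0.08,1.5],"fingers":0.2},{"turn":[0,0,0],"delta_pos":[0,0.08,1.5],"fingers":0.2},{"turn":[0,0,0],"delta_pos":[0,0.08,1.5],"fingers":0.2},{"turn":[0,0,0],"delta_pos":[0,0.08,1.5],"fingers":0.2},
{"turn":[0,0,0],"delta_pos":[0,0.08,1.2],"fingers":0.2},{"turn":[0,0,0],"delta_pos":[0,0.08,0.5],"fingers":0.2},{"turn":[0,0,0],"delta_pos":[0,0.08,-0.5],"fingers":0.2},{"turn":[0,0,0],"delta_pos":[0,0.08,-1.2],"fingers":0.2},{"turn":[0,0,0],"delta_pos":[0,0.08,-1.2],"fingers":0.2}]}' 30
python3 -c "
from h import *
go([.5047,-.3782,.18],-37);go([.5047,-.3782,.034],-37)"
```

```text
time_s: 7.95
tcp_pos: [0.6319, 0.1111, 0.1843]
orientation: [0.002, 0.72, 0.693, 0.003]
ft_force: [-0.1, 1.0, -1.6]
opening: 0.0625
gripper_force: 34.1
delta [-9.88 -2.17  0.06] turn [ 0.03 -0.02  3.48] t 7.95
delta [-9.88 -2.19  2.97] turn [ 0.03 -0.02  3.48] t 7.95
```

```bash
python3 -m pendant '{"commands":[
{"turn":[0,0,0.6],"delta_pos":[-0.6,-0.15,-0.4],"fingers":0.2},{"turn":[0,0,1.2],"delta_pos":[-1.6,-0.35,-0.7],"fingers":0.2},{"turn":[0,0,1.8],"delta_pos":[-2.7,-0.6,-0.8],"fingers":0.2},{"turn":[0,0,2.4],"delta_pos":[-3.9,-0.85,-0.8],"fingers":0.2},{"turn":[0,0,3],"delta_pos":[-5.1,-1.1,-0.8],"fingers":0.2},{"turn":[0,0,3.5],"delta_pos":[-6.3,-1.4,-0.8],"fingers":0.2},{"turn":[0,0,3.5],"delta_pos":[-7.5,-1.65,-0.8],"fingers":0.2},{"turn":[0,0,3.5],"delta_pos":[-8.7,-1.9,-0.5],"fingers":0.2},{"turn":[0,0,3.5],"delta_pos":[-9.5,-2.1,0.2],"fingers":0.2},{"turn":[0,0,3.5],"delta_pos":[-9.88,-2.18,1],"fingers":0.2},{"turn":[0,0,3.5],"delta_pos":[-9.88,-2.18,1.8],"fingers":0.2},{"turn":[0,0,3.5],"delta_pos":[-9.88,-2.18,2.3],"fingers":0.2},{"turn":[0,0,3.5],"delta_pos":[-9.88,-2.18,2.5],"fingers":0.2},{"turn":[0,0,3.5],"delta_pos":[-9.88,-2.18,2.5],"fingers":0.2}]}'
python3 -c "
from h import *
go([.5047,-.3782,.034],-37)"
```

```text
time_s: 9.7
tcp_pos: [0.5023, -0.3787, 0.0547]
orientation: [-0.0, 0.896, 0.445, -0.0]
ft_force: [0.7, -0.2, -0.6]
opening: 0.0625
gripper_force: 34.0
delta [0.04 0.03 0.41] turn [-0.01  0.   -0.02] t 9.7
```

```bash
python3 -m pendant '{"commands":[
{"turn":[0,0,0],"delta_pos":[0.04,0.03,0.2],"fingers":0.2},{"turn":[0,0,0],"delta_pos":[0.04,0.03,0.35],"fingers":0.2},{"turn":[0,0,0],"delta_pos":[0.04,0.03,0.42],"fingers":0.2},{"turn":[0,0,0],"delta_pos":[0.04,0.03,0.42],"fingers":0.2},{"turn":[0,0,0],"delta_pos":[0.04,0.03,0.42],"fingers":0.2}]}'
python3 -m pendant '{"commands":[
{"turn":[0,0,0],"delta_pos":[0,0,0],"fingers":1},{"turn":[0,0,0],"delta_pos":[0,0,0],"fingers":1},{"turn":[0,0,0],"delta_pos":[0,0,0],"fingers":1},
{"turn":[0,0,0],"delta_pos":[0,0,-0.4],"fingers":1},{"turn":[0,0,0],"delta_pos":[0,0,-1.2],"fingers":1},{"turn":[0,0,0],"delta_pos":[0,0,-2.2],"fingers":1},{"turn":[0,0,0],"delta_pos":[0,0,-2.6],"fingers":1}]}'
python3 - <<'E'
from h import *
im=snapshot("top"); cv2.imwrite("pics/top1.png",im[:,:,::-1])
for nm,roi,h in (("squat",(320,180,400,260),.026),("tall",(265,200,330,270),.033)):
    k,cs=blobs(im,YL,YH,roi)
    for c in cs: print(nm,cv2.contourArea(c),np.round(cen(c),1),np.round(ray("top",cen(c),h),4))
go([.46,-.16,.15],-20)
E
```

```text
time_s: 10.32
tcp_pos: [0.5056, -0.3782, 0.037]
orientation: [0.001, 0.895, 0.445, 0.001]
ft_force: [-5.6, 5.2, 30.1]
opening: 0.0622
gripper_force: 37.2
time_s: 11.2
tcp_pos: [0.5059, -0.3789, 0.1668]
orientation: [0.002, 0.896, 0.445, 0.001]
ft_force: [0.4, -0.8, -0.2]
opening: 0.0853
gripper_force: 0.0
squat 307.0 [361.9 217.5] [ 0.5095 -0.3828  0.026 ]
tall 290.5 [284.6 232.3] [ 0.4612 -0.1616  0.033 ]
delta [ 2.93 -3.39  0.35] turn [ 0.03  0.   -1.72] t 11.25
```

View pics/top1.png

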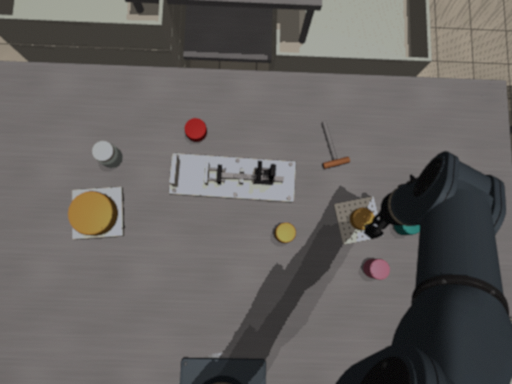

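The top view shows the tall parked at (285,232). The squat is on the mat at about (360,218), partly hidden by the gripper, and the bay is empty with the plate at (208,175). Next I fetch the tall.

```bash
python3 -m pendant '{"commands":[
{"turn":[0,0,-0.9],"delta_pos":[0.5,-0.6,0],"fingers":1},{"turn":[0,0,-1.7],"delta_pos":[1.2,-1.4,0],"fingers":1},{"turn":[0,0,-1.7],"delta_pos":[2,-2.3,0.1],"fingers":1},{"turn":[0,0,-1.7],"delta_pos":[2.6,-3.1,0.3],"fingers":1},{"turn":[0,0,-1.7],"delta_pos":[2.93,-3.38,0.6],"fingers":1},{"turn":[0,0,-1.7],"delta_pos":[2.93,-3.38,1],"fingers":1},{"turn":[0,0,-1.7],"delta_pos":[2.93,-3.38,1],"fingers":1}]}'
python3 - <<'E'
from h import *
im=snapshot("top")
for nm,roi,h in (("squat",(320,180,400,260),.026),):
    k,cs=blobs(im,YL,YH,roi)
    for c in cs: print(nm,cv2.contourArea(c),np.round(cen(c),1),np.round(ray("top",cen(c),h),4))
go([.461,-.161,.045],-20)
E
```

```text
time_s: 12.12
tcp_pos: [0.4578, -0.1589, 0.1127]
orientation: [-0.001, 0.82, 0.573, -0.001]
ft_force: [-0.6, -0.1, 0.3]
opening: 0.0855
gripper_force: 0.0
squat 345.5 [362.2 218.2] [ 0.5075 -0.3837  0.026 ]
delta [-0.01  0.06  1.37] turn [-0.01  0.   -0.02] t 12.18
```

```bash
python3 -m pendant '{"commands":[
{"turn":[0,0,0],"delta_pos":[0,0.05,0.6],"fingers":1},{"turn":[0,0,0],"delta_pos":[0,0.05,1.2],"fingers":1},{"turn":[0,0,0],"delta_pos":[0,0.05,1.37],"fingers":1},{"turn":[0,0,0],"delta_pos":[0,0.05,1.37],"fingers":1},{"turn":[0,0,0],"delta_pos":[0,0.05,1.37],"fingers":1}]}'
python3 -m pendant '{"commands":[
{"turn":[0,0,0],"delta_pos":[0,0,0],"fingers":0},{"turn":[0,0,0],"delta_pos":[0,0,0],"fingers":0},{"turn":[0,0,0],"delta_pos":[0,0,0],"fingers":0},{"turn":[0,0,0],"delta_pos":[0,0,0],"fingers":0},{"turn":[0,0,0],"delta_pos":[0,0,0],"fingers":0},
{"turn":[0,0,0],"delta_pos":[0,0,-0.5],"fingers":0},{"turn":[0,0,0],"delta_pos":[0,0,-1.3],"fingers":0},{"turn":[0,0,0],"delta_pos":[0,0,-2.3],"fingers":0},{"turn":[0,0,0],"delta_pos":[0,0,-3],"fingers":0},{"turn":[0,0,0],"delta_pos":[0,0,-3],"fingers":0}]}' 30
python3 - <<'E'
from h import *
im=snapshot("top"); 
k,cs=blobs(im,YL,YH,(260,170,340,260))
for c in cs: print(cv2.contourArea(c),np.round(cen(c),1),np.round(ray("top",cen(c),observe()["tcp_pos"][2]-.012),4))
go(cl(.132,0,.195),-2.2);go(cl(.132,0,.070),-2.2)
E
```

```text
time_s: 12.8
tcp_pos: [0.4617, -0.1605, 0.0465]
orientation: [0.001, 0.82, 0.572, 0.0]
ft_force: [-0.9, 0.4, -0.3]
opening: 0.0855
gripper_force: 0.0
time_s: 14.05
tcp_pos: [0.4623, -0.1606, 0.1981]
orientation: [0.002, 0.82, 0.572, 0.002]
ft_force: [-0.3, 0.5, -2.2]
opening: 0.055
gripper_force: 33.0
delta [6.22 1.15 0.03] turn [ 0.01  0.   -1.8 ] t 14.1
delta [6.22 1.14 2.53] turn [ 0.01  0.   -1.8 ] t 14.1
```

```bash
python3 -m pendant '{"commands":[
{"turn":[0,0,-0.9],"delta_pos":[0.6,0.1,0],"fingers":0},{"turn":[0,0,-1.8],"delta_pos":[1.6,0.3,0],"fingers":0},{"turn":[0,0,-1.8],"delta_pos":[2.8,0.5,0],"fingers":0},{"turn":[0,0,-1.8],"delta_pos":[4,0.75,0],"fingers":0},{"turn":[0,0,-1.8],"delta_pos":[5.2,0.95,0],"fingers":0},{"turn":[0,0,-1.8],"delta_pos":[6,1.1,0],"fingers":0},{"turn":[0,0,-1.8],"delta_pos":[6.22,1.15,0.3],"fingers":0},{"turn":[0,0,-1.8],"delta_pos":[6.22,1.15,1.1],"fingers":0},{"turn":[0,0,-1.8],"delta_pos":[6.22,1.15,1.9],"fingers":0},{"turn":[0,0,-1.8],"delta_pos":[6.22,1.15,2.4],"fingers":0},{"turn":[0,0,-1.8],"delta_pos":[6.22,1.15,2.5],"fingers":0},{"turn":[0,0,-1.8],"delta_pos":[6.22,1.15,2.5],"fingers":0}]}'
python3 - <<'E'
from h import *
go(cl(.132,0,.062),-2.2)
E
```

```text
time_s: 15.6
tcp_pos: [0.622, 0.1113, 0.0701]
orientation: [-0.0, 0.721, 0.693, -0.001]
ft_force: [-0.1, 0.0, -2.0]
opening: 0.0553
gripper_force: 32.9
delta [0.01 0.01 0.16] turn [-0.01  0.   -0.  ] t 15.6
```

```bash
python3 -m pendant '{"commands":[
{"turn":[0,0,0],"delta_pos":[0,0,0.08],"fingers":0},{"turn":[0,0,0],"delta_pos":[0,0,0.15],"fingers":0},{"turn":[0,0,0],"delta_pos":[0,0,0.17],"fingers":0},{"turn":[0,0,0],"delta_pos":[0,0,0.17],"fingers":0}]}'
python3 -m pendant '{"commands":[
{"turn":[0,0,0],"delta_pos":[0,0,0],"fingers":1},{"turn":[0,0,0],"delta_pos":[0,0,0],"fingers":1},{"turn":[0,0,0],"delta_pos":[0,0,0],"fingers":1},{"turn":[0,0,0],"delta_pos":[0,0,-0.4],"fingers":1},{"turn":[0,0,0],"delta_pos":[0,0,-1.2],"fingers":1},{"turn":[0,0,0],"delta_pos":[0,0,-2.2],"fingers":1},{"turn":[0,0,0],"delta_pos":[0,0,-3.2],"fingers":1},{"turn":[0,0,0],"delta_pos":[0,0,-3.2],"fingers":1}]}'
python3 - <<'E'
from h import *
go(cl(-.0875,0,.22),87.8)
E
```

```text
time_s: 16.1
tcp_pos: [0.6224, 0.1119, 0.0621]
orientation: [0.0, 0.72, 0.694, 0.0]
ft_force: [-0.0, 0.3, -2.6]
opening: 0.0554
gripper_force: 32.9
time_s: 17.1
tcp_pos: [0.6243, 0.1126, 0.2265]
orientation: [0.002, 0.72, 0.693, 0.003]
ft_force: [1.0, -0.4, -0.4]
opening: 0.0853
gripper_force: 0.0
delta [-4.41 -0.03  0.12] turn [ 0.04  0.02 -9.  ] t 17.1
```

```bash
python3 -m pendant '{"commands":[
{"turn":[0,0,-1],"delta_pos":[-0.6,0,0.1],"fingers":1},{"turn":[0,0,-2],"delta_pos":[-1.4,0,0.1],"fingers":1},{"turn":[0,0,-3],"delta_pos":[-2.4,0,0.1],"fingers":1},{"turn":[0,0,-4],"delta_pos":[-3.4,0,0.1],"fingers":1},{"turn":[0,0,-5],"delta_pos":[-4.1,0,0.1],"fingers":1},{"turn":[0,0,-6],"delta_pos":[-4.41,-0.03,0.1],"fingers":1},{"turn":[0,0,-7],"delta_pos":[-4.41,-0.03,0.1],"fingers":1},{"turn":[0,0,-8],"delta_pos":[-4.41,-0.03,0.1],"fingers":1},{"turn":[0,0,-9],"delta_pos":[-4.41,-0.03,0.1],"fingers":1},{"turn":[0,0,-9],"delta_pos":[-4.41,-0.03,0.1],"fingers":1},{"turn":[0,0,-9],"delta_pos":[-4.41,-0.03,0.1],"fingers":1}]}'
python3 - <<'E'
from h import *
go(cl(-.0875,0,.129),87.8)
im=snapshot("top"); a=cv2.resize(im[140:215,160:310],None,fx=5,fy=5,interpolation=cv2.INTER_CUBIC)
s=snapshot("side"); b=cv2.resize(s[165:275,190:300],None,fx=3.4,fy=3.4,interpolation=cv2.INTER_CUBIC)
o=np.zeros((a.shape[0]+0,750,3),np.uint8); 
k,cs=blobs(im,YL,YH,(160,140,240,210))
for c in cs:
    p=ray("top",cen(c),.048); print(cv2.contourArea(c),p,(p[:2]-ORG)@U,(p[:2]-ORG)@V)
cv2.imwrite("pics/c2.png",cv2.vconcat([a[:300],cv2.resize(b,(300,300)) if 0 else cv2.copyMakeBorder(cv2.resize(b,(300,300)),0,0,0,450,cv2.BORDER_CONSTANT)])[:,:,::-1])
E
```

```text
time_s: 18.48
tcp_pos: [0.6123, -0.1084, 0.2166]
orientation: [-0.0, 0.021, 1.0, 0.0]
ft_force: [-0.9, 0.2, -1.6]
opening: 0.0853
gripper_force: 0.0
delta [-0.04  0.02  1.75] turn [ 0.   -0.   -0.02] t 18.48
310.0 [0.62589024 0.11318754 0.048     ] 0.1334059319284966 -0.0032412025633180457
```

View pics/c2.png

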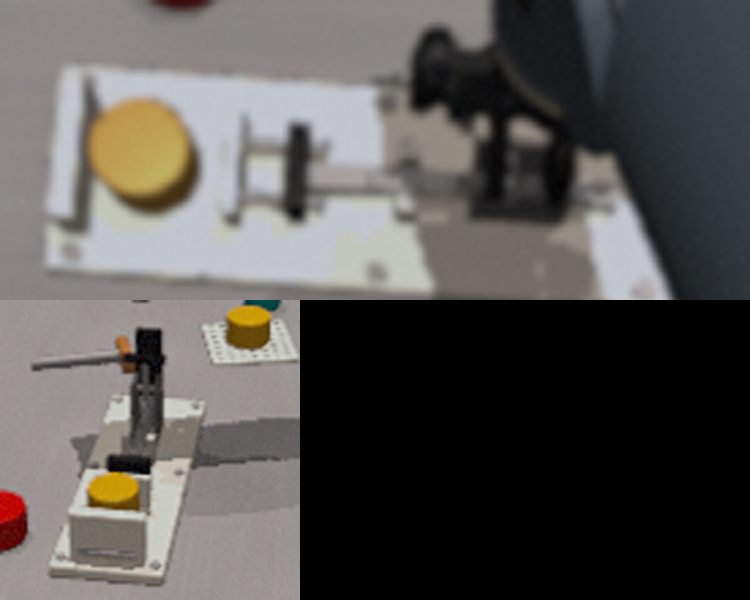

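The tall stands in the bay at clamp x≈133, y≈-3 mm, close to the fence. In the crop the plate is at (235,170), the jaw head at (298,170), and the squat is in the middle of the mat. Next I descend onto the trigger.

```bash
python3 -m pendant '{"commands":[
{"turn":[0,0,0],"delta_pos":[-0.04,0.02,0.6],"fingers":1},{"turn":[0,0,0],"delta_pos":[-0.04,0.02,1.3],"fingers":1},{"turn":[0,0,0],"delta_pos":[-0.04,0.02,1.7],"fingers":1},{"turn":[0,0,0],"delta_pos":[-0.04,0.02,1.75],"fingers":1},{"turn":[0,0,0],"delta_pos":[-0.04,0.02,1.75],"fingers":1}]}' 30
cat >> h.py <<'E'
def jaw(tag):
    im=snapshot("top"); g=cv2.cvtColor(im,cv2.COLOR_RGB2GRAY).astype(np.float32)
    # rectify z=62 mm plane: 1 px = 0.5 mm, clamp x 40..180, y -35..35
    f=lambda x,y:proj("top",cl(x,y,.062))
    src=np.float32([f(.04,.035),f(.18,.035),f(.18,-.035),f(.04,-.035)]); dst=np.float32([[0,140],[280,140],[280,0],[0,0]])
    w=cv2.warpPerspective(im,cv2.getPerspectiveTransform(src,dst),(280,140),flags=cv2.INTER_CUBIC)
    cv2.imwrite(f"pics/{tag}.png",cv2.resize(w,None,fx=2.5,fy=2.5)[:,:,::-1])
    return w
E
python3 - <<'E'
from h import *
go(cl(-.0875,0,.129),87.8)
w=jaw("w0"); print(np.mean(w[30:45,:160:4].mean(2),0).round().astype(int).tolist()); print(np.mean(w[95:110,:160:4].mean(2),0).round().astype(int).tolist())
E
```

```text
time_s: 19.2
tcp_pos: [0.6151, -0.1073, 0.1303]
orientation: [0.001, 0.019, 1.0, 0.0]
ft_force: [-0.8, -0.8, 0.0]
opening: 0.0855
gripper_force: 0.0
delta [ 0.02 -0.    0.03] turn [0.   0.01 0.  ] t 19.2
[116, 68, 43, 31, 41, 69, 114, 159, 182, 184, 183, 182, 184, 185, 185, 179, 165, 142, 134, 152, 180, 195, 198, 197, 197, 197, 198, 197, 198, 198, 198, 195, 184, 166, 150, 140, 135, 137, 141, 143]
[72, 51, 45, 42, 45, 59, 95, 135, 157, 163, 165, 163, 161, 159, 160, 159, 149, 129, 131, 158, 184, 198, 198, 196, 196, 197, 198, 199, 194, 175, 141, 102, 66, 48, 47, 52, 64, 79, 94, 112]
```

View pics/w0.png

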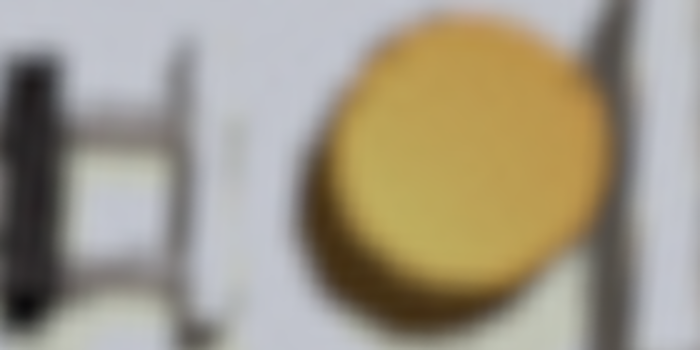

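The rectified view (5 px/mm, clamp x from 40 mm) shows the head front at px≈60 (52 mm), the plate's back edge at ≈192 (78.5 mm) and its faint face edge at ≈235 (87 mm). So j≈21.5 mm, and about 31 mm more is needed. First pump, with an edge tracker for the jaw.

```bash
cat >> h.py <<'E'
def edges():
    w=jaw("w_last"); p=w[25:43].mean(2).mean(0); x=40+np.arange(280)/2
    h=np.argmin(p[:120]); 
    i=h
    while p[i]<107: i+=1
    head=x[i-1]+.5*(107-p[i-1])/(p[i]-p[i-1])
    k0=i+12; k=k0+np.argmin(p[k0:k0+50]) ; lv=(p[k]+190)/2; m=k
    while p[m]<lv: m+=1
    back=x[m-1]+.5*(lv-p[m-1])/(p[m]-p[m-1])
    s=observe(); print("head %.1f back %.1f gap %.1f | open %.1f grip %.1f t %.2f"%(head,back,back-head,s["opening"]*1e3,s["gripper_force"],s["time_s"]))
E
python3 -c "
from h import *
edges()"
python3 -m pendant '{"commands":[
{"turn":[0,0,0],"delta_pos":[0,0,0],"fingers":0.4},{"turn":[0,0,0],"delta_pos":[0,0,0],"fingers":0},{"turn":[0,0,0],"delta_pos":[0,0,0],"fingers":-0.35},{"turn":[0,0,0],"delta_pos":[0,0,0],"fingers":-0.35},{"turn":[0,0,0],"delta_pos":[0,0,0],"fingers":-0.35},{"turn":[0,0,0],"delta_pos":[0,0,0],"fingers":-0.35},{"turn":[0,0,0],"delta_pos":[0,0,0],"fingers":-0.35}]}' 30
python3 -c "
from h import *
edges()"
```

```text
head 51.4 back 78.7 gap 27.3 | open 85.2 grip 0.0 t 19.30
time_s: 20.18
tcp_pos: [0.616, -0.1068, 0.1322]
orientation: [0.002, 0.019, 1.0, 0.0]
ft_force: [-4.1, 0.8, 18.5]
opening: 0.0293
gripper_force: 32.6
head 60.8 back 88.1 gap 27.4 | open 29.0 grip 32.6 t 20.23
```

```bash
for i in 1 2; do python3 -m pendant '{"commands":[
{"turn":[0,0,0],"delta_pos":[0,0,0],"fingers":1},{"turn":[0,0,0],"delta_pos":[0,0,0],"fingers":1},{"turn":[0,0,0],"delta_pos":[0,0,0],"fingers":1},{"turn":[0,0,0],"delta_pos":[0,0,0],"fingers":1},{"turn":[0,0,0],"delta_pos":[0,0,0],"fingers":0.4},{"turn":[0,0,0],"delta_pos":[0,0,0],"fingers":0},{"turn":[0,0,0],"delta_pos":[0,0,0],"fingers":-0.35},{"turn":[0,0,0],"delta_pos":[0,0,0],"fingers":-0.35},{"turn":[0,0,0],"delta_pos":[0,0,0],"fingers":-0.35},{"turn":[0,0,0],"delta_pos":[0,0,0],"fingers":-0.35},{"turn":[0,0,0],"delta_pos":[0,0,0],"fingers":-0.35}]}' 30 | grep -E "tcp|ft"
python3 -c "
from h import *
edges()"; done
```

```text
tcp_pos: [0.6155, -0.1068, 0.1312]
ft_force: [-2.7, 2.4, 14.6]
head 67.0 back 94.2 gap 27.2 | open 29.1 grip 33.4 t 21.65
tcp_pos: [0.6155, -0.1068, 0.1312]
ft_force: [-2.3, 0.9, 14.0]
head 72.9 back 98.8 gap 25.9 | open 29.2 grip 33.4 t 23.07
```

```bash
python3 -m pendant '{"commands":[
{"turn":[0,0,0],"delta_pos":[0,0,0],"fingers":1},{"turn":[0,0,0],"delta_pos":[0,0,0],"fingers":1},{"turn":[0,0,0],"delta_pos":[0,0,0],"fingers":1},{"turn":[0,0,0],"delta_pos":[0,0,0],"fingers":1},{"turn":[0,0,0],"delta_pos":[0,0,0],"fingers":0.4},{"turn":[0,0,0],"delta_pos":[0,0,0],"fingers":0},{"turn":[0,0,0],"delta_pos":[0,0,0],"fingers":-0.35},{"turn":[0,0,0],"delta_pos":[0,0,0],"fingers":-0.35},{"turn":[0,0,0],"delta_pos":[0,0,0],"fingers":-0.35},{"turn":[0,0,0],"delta_pos":[0,0,0],"fingers":-0.35},{"turn":[0,0,0],"delta_pos":[0,0,0],"fingers":-0.35}]}' 30 | grep -E "tcp|ft"
python3 -c "
from h import *
edges()"
```

```text
tcp_pos: [0.6155, -0.1068, 0.1313]
ft_force: [-2.6, 0.7, 15.0]
head 78.7 back 100.5 gap 21.8 | open 29.1 grip 33.2 t 24.50
```

View pics/w_last.png

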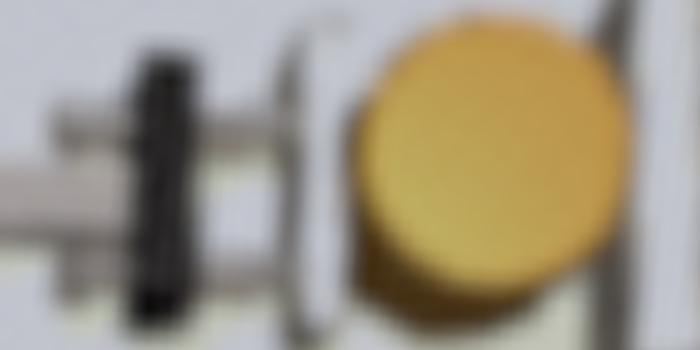

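The gap shrank by 5.5 mm from its free value and the plate face is at ≈108.5 mm, so the tall is against the fence with the spring about 5.5 mm in. A full stroke would add about 6 mm, which is borderline. The last squeeze will therefore stop short, in steps.

```bash
python3 -m pendant '{"commands":[
{"turn":[0,0,0],"delta_pos":[0,0,0],"fingers":1},{"turn":[0,0,0],"delta_pos":[0,0,0],"fingers":1},{"turn":[0,0,0],"delta_pos":[0,0,0],"fingers":1},{"turn":[0,0,0],"delta_pos":[0,0,0],"fingers":1},{"turn":[0,0,0],"delta_pos":[0,0,0],"fingers":0.4},{"turn":[0,0,0],"delta_pos":[0,0,0],"fingers":0},{"turn":[0,0,0],"delta_pos":[0,0,0],"fingers":-0.1},{"turn":[0,0,0],"delta_pos":[0,0,0],"fingers":-0.1},{"turn":[0,0,0],"delta_pos":[0,0,0],"fingers":-0.1},{"turn":[0,0,0],"delta_pos":[0,0,0],"fingers":-0.1}]}' 30 | grep -E "tcp|ft"
python3 -c "
from h import *
edges();edges()"
```

```text
tcp_pos: [0.6155, -0.1031, 0.1308]
ft_force: [-1.2, 11.7, 8.8]
head 79.3 back 100.5 gap 21.2 | open 38.2 grip 5.7 t 25.80
head 79.3 back 100.6 gap 21.2 | open 39.1 grip 5.7 t 25.85
```

```bash
python3 -m pendant '{"commands":[
{"turn":[0,0,0],"delta_pos":[0,0,0],"fingers":-0.16},{"turn":[0,0,0],"delta_pos":[0,0,0],"fingers":-0.2},{"turn":[0,0,0],"delta_pos":[0,0,0],"fingers":-0.2},{"turn":[0,0,0],"delta_pos":[0,0,0],"fingers":-0.2}]}' 30 | grep -E "tcp|ft|grip"
python3 -c "
from h import *
edges();edges()"
```

```text
tcp_pos: [0.6155, -0.1043, 0.1311]
ft_force: [-2.2, 8.3, 12.9]
gripper_force: 10.1
head 81.4 back 100.6 gap 19.2 | open 34.4 grip 10.1 t 26.40
head 81.4 back 100.6 gap 19.2 | open 34.3 grip 10.1 t 26.45
```

```bash
python3 -m pendant '{"commands":[
{"turn":[0,0,0],"delta_pos":[0,0,0],"fingers":-0.24},{"turn":[0,0,0],"delta_pos":[0,0,0],"fingers":-0.24},{"turn":[0,0,0],"delta_pos":[0,0,0],"fingers":-0.24},{"turn":[0,0,0],"delta_pos":[0,0,0],"fingers":-0.24},{"turn":[0,0,0],"delta_pos":[0,0,0],"fingers":-0.24},{"turn":[0,0,0],"delta_pos":[0,0,0],"fingers":-0.24}]}' 30 | grep -E "tcp|ft|grip"
python3 - <<'E'
from h import *
edges();edges()
im=snapshot("top")
k,cs=blobs(im,YL,YH,(320,180,400,260))
for c in cs: print("squat",cv2.contourArea(c),np.round(ray("top",cen(c),.026),4))
k,cs=blobs(im,(0,0,150),(180,50,255),(325,190,390,255))
if cs:
    pts=np.vstack(cs); W=np.array([ray("top",p[0],.006)[:2] for p in pts],np.float32); print("mat",cv2.minAreaRect(W*1000))
s=snapshot("side"); cv2.imwrite("pics/side9.png",cv2.resize(s[130:300,170:330],None,fx=3.5,fy=3.5)[:,:,::-1])
E
```

```text
tcp_pos: [0.6155, -0.1051, 0.1313]
ft_force: [-0.8, 6.9, 12.5]
gripper_force: 11.5
head 82.1 back 100.6 gap 18.5 | open 32.6 grip 11.5 t 27.25
head 82.1 back 100.5 gap 18.4 | open 32.7 grip 11.5 t 27.30
```

View pics/side9.png

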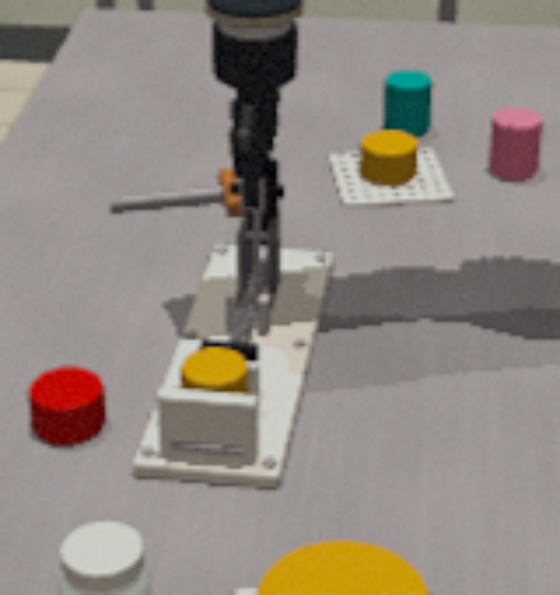

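The side view shows the tall held between plate and fence at (215,370), the squat on the mat at (390,155), the decoys untouched, and the gripper still squeezing the trigger. The spring is about 8.9 mm in, inside the 6–12 mm window, so I am handing the job in.

```bash
python3 -c "
from plant import *
print(job_done())"
```

```text
the job is handed in; nothing more can be done
None
```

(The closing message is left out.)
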